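# Lock the drain valve of the water-change bench

## Robot

A 6-joint arm with a two-finger parallel gripper is mounted at the origin on the work surface. World frame = base frame: x ahead of the robot, y to its left, z up, the work surface at z = 0. Lengths are in m, angles in rad, forces in N, time in s.
With the tool pointing down it reaches from about 0.375 to 0.9 m from the base axis. Payload 3.1 kg.
Tool frame: the origin (TCP) lies midway between the tips of the shut fingers; the grasp point (between the pads) lies 19 mm behind it; z points along the fingers, x is the direction in which the jaws open and shut, and the axes are right-handed (so a half turn about z gives the same grasp; the last joint's range is limited). The gripper opens to 87 mm and grips with 3 to 60 N. Pads are 19 mm wide; open, the fingers measure 117 mm over their backs; the gripper's body (75 mm by 190 mm) begins 51 mm behind the grasp point.
Start: joints at [-1.46, 0.527, 1.433, -0, 1.181, -0.178], TCP at [0.179, -0.599, 0.223] pointing down, gripper open.
Joint ranges: [-3.08, 3.08], [-0.75, 2.2], [0.22, 2.44], [-1.43, 4.57], [0, 2.65], [-2.85, 2.85]. Speed limits (rad/s): [2.79, 2.79, 3.14, 3.14, 3.14, 3.14].

## Interface

Orientations are given as a rotation vector (axis times angle).
In Python, from cell import arm gives the robot as it stands. The module is installed in compiled form; this text tells all that it offers.
- The arm moves only by the tool jog_arm, never from a script. Its arguments are lists of equal length, an entry for each row: "angular": the turn, a rotation vector about the tool's x, y, z in degrees, a list of three; "dp": the shift along the tool's x, y, z in cm, a list of three; "fingers": the closure, from -1 (fully open) to 1 (shut), so that 0 is half open. In form: {"angular": [[rx, ry, rz], ...], "dp": [[x, y, z], ...], "fingers": [fingers, ...]}. A call has 1 to 10 rows; each row is the pose to reach, as a shift and turn from the pose commanded when the call began, along the tool's axes at that moment; what a row does not reach only later rows make up. A row lasts 1/10 s, in which the tool goes at most 50 mm and 8.59 degrees, less where a joint would pass 70% of its speed; a pose out of reach is approached as far as the arm can. A call with a gripper value outside its range is refused whole. The fingers move at their own pace and stop on an object; "force" is the grip in N (left out, the last holds). Time passes only in rows, so rows that repeat a pose let the fingers close. It gives the time, the measured TCP pose, the force and the opening at its end, in the units of the state.
- arm.get_state(): the state, without advancing time (a new reading comes with each control period).
- arm.read_camera(name): name is "side" or "top"; returns the picture (384x512x3 uint8, red, green, blue); there is no depth.
- arm.get_calibration(name): a dict with "fx", "fy", "cx", "cy" (pixels), "k1" (the pictures are not rectified: a ray, as slopes to the right and down, at radius r is drawn at 1 + k1 r^2 times it, then the intrinsics apply), "R" (3x3) and "t" (3): a world point X has camera coordinates R X + t. Camera axes: x right, y down, z forward; pixel columns grow to the right and rows downward; lengths in m; the calibration is good to about 2 mm. A picture is of the moment at which its call begins. get_calibration takes no time and is no camera call.
- arm.finish_job(): hands the job in, once; it reports no verdict.
The state is a dict: "t": time; "joint_positions": joint angles; "qd": joint speeds; "tau": joint torques, N m; "eef_pos": TCP position; "tool_rot": TCP orientation; "force": force on the tool from outside, world axes, zero at the start; "ft_torque": the same for the moment, N m; "gripper_width": opening from 0.0 (shut) to 1.0 (fully open).
Only numpy, scipy, OpenCV 4.12 (cv2) and the standard library are available. Lean on these libraries where they do the work, as an engineer would, in place of code of your own. Each camera call takes 0.05 s, during which the arm holds its last target.

## Task

Lock the drain valve: push the small upright peg round with a fingertip until the slot across the disc lines up with the steel lock bar, then push the bar by its head straight through the slot until the head sits fully home against its guide. Do not lift the bar or pull it back, and leave the bottles, jar, box, cup and screwdriver where they stand. Finish with the hand clear.

Things in the scene. Friction and masses are not known exactly. Their poses are not given: they have to be found in the camera images.
- valve: Drain valve with its lock, fixed to the bench. Origin: on the vertical axis of the lock disc, at bench height. +x: the level direction in which the lock bar is pushed; y: along the grey pipe (250 mm long, at most 44 mm high); z up. The bar lies in a bed 34 mm wide from x -205 mm to the guide, bed top z 46, side walls to z 53.
- guide_face (a point): Centre of the guide block's rear face, where the bar's head plate comes to rest; valve x -81 mm, z 53 mm. The dark steel guide (34 mm wide, 32 mm long along x, top at z 65.5) lets the bar run through it towards the disc.
- keeper_mid (a point): Middle of the keeper block beyond the disc, valve x 58 mm, z 53 mm: 18 mm long, 38 mm wide, top at z 65.5. The bar's nose ends inside it.
- lock_disc (a joint): Turn of the disc about the valve's vertical axis, rad, counter-clockwise from above positive. 0: slot along the bar (valve x). Range -0.4 to 1.45, starts 0.5 to 1.25, stays where left (about 3 N at the peg). Grey disc, 90 mm across, top z 60.5 mm; one straight slot 20 mm wide, rim to rim through the axis, floor z 45.5. If over about 0.07 rad out of line it hinders or stops the bar.
- peg_top (a point): Top centre of the upright steel peg on the disc, z 95.5 mm. Peg: 10 mm diameter, 35 mm tall above the disc's top, 32 mm from the disc's axis, 90 degrees from the slot: with the disc at 0 it is on the valve's +y side; at angle a it is at (-32 sin a, 32 cos a) mm in the valve's frame.
- bar_head (a point): Centre of the rear (push) face of the bar's upright head plate, z 74 mm; x points to the nose. Plate: 8 mm thick, 32 mm wide, z 55 to 89. In the valve's frame it starts at x -207 to -222 mm, y 0; fully home, plate against the guide, x is -89 mm.
- lock_bar: The loose steel lock bar, 14 x 14 mm, 148 mm long ahead of its head plate, round nose, about 0.26 kg; lies at z 46 to 60 in its bed with 1 mm play and slides with a few N. Origin: underside, at the front of the head plate (8 mm ahead of and 28 mm below bar_head); x to its nose.
- additive_mid (a point): Bystander, not to be disturbed: white plastic bottle with black cap, 36 mm diameter, 75 mm high. This point lies in its middle.
- trace_mid (a point): Bystander, not to be disturbed: amber bottle, 32 mm diameter, 70 mm high. This point lies in its middle.
- carbon_mid (a point): Bystander, not to be disturbed: white jar with black lid, 60 mm diameter, 70 mm high. This point lies in its middle.
- testkit_mid (a point): Bystander, not to be disturbed: cardboard box 90 x 45 x 35 mm. This point lies in its middle.
- beaker_mid (a point): Bystander, not to be disturbed: white open cup, 60 mm diameter at the rim, 70 mm high. This point lies in its middle.
- driver_mid (a point): Bystander, not to be disturbed: screwdriver lying on the bench. This point lies in its middle.
There are look-alikes about, which are no part of the job. Leave any blue look-alike of the lock_bar alone.

How it is judged:
On the way, in this order (a step that is already met when the one before it is completed fails the run):
1. the slot of the disc lined up with the bar within 0.1 rad (value of joint lock_disc between -0.1 and 0.1 rad), for 0.2 s.
2. the bar pushed through the slot, head home against the guide (x of bar_head in the frame of valve above -0.094 m), for 0.2 s.
At the end, for the whole second after the job is handed in: The disc is within 0.1 rad of in line, the bar is through it with its head within 5 mm of its stop against the guide, lying in its bed and at rest (all of step 1 and x of bar_head in the frame of valve above -0.094 m and z of bar_head in the frame of valve below 0.08 m and linear speed of lock_bar below 0.01 m/s); the robot touches nothing.
It fails at once if the lock bar is lifted (10 mm) or drawn back out of its bed (20 mm behind the start zone) (z of bar_head in the frame of valve above 0.084 m or x of bar_head in the frame of valve below -0.242 m).
It fails at once if a bottle, the jar, the box, the cup or the screwdriver is lifted or pushed away by more than 25 mm (distance of any of additive_mid, trace_mid, carbon_mid, testkit_mid, beaker_mid, driver_mid from where it was at the start of the episode above 0.025 m).
It also fails if it takes over 64 s, if anything falls off the work surface, if the arm or the gripper's body presses on something with over 40 N, if the wrist force passes 120 N, or if a joint passes its speed limit or range.

## Working session

There is one attempt and no reset: what is moved stays moved. The work goes in short steps, Python scripts to look and compute and a tool call to move; the robot and the scene stay as the last step left them, time stands still between calls to the robot, and variables do not carry over. Pictures are saved under pics/ and viewed, and the job is handed in when it is done.

Besides the shell and the picture viewer there is one more tool, called after "Call:" as name(argument=value, ...) on one line, values as JSON. jog_arm: Moves the arm, as the interface text tells. Its arguments: {"type":"object","properties":{"angular":{"type":"array","items":{"type":"array","items":{"type":"number"}}},"dp":{"type":"array","items":{"type":"array","items":{"type":"number"}}},"fingers":{"type":"array","items":{"type":"number"}},"force":{"type":"number"}},"required":["angular","dp","fingers"]}

```bash
mkdir -p pics
python3 - <<'E'
from cell import arm
import cv2,json
for n in("top","side"):
    cv2.imwrite(f"pics/{n}0.png",arm.read_camera(n)[:,:,::-1])
    print(n,arm.get_calibration(n))
print(arm.get_state())
E
```

```text
top {'fx': 404.137148964865, 'fy': 404.137148964865, 'cx': 259.64710557173674, 'cy': 187.51909877350997, 'k1': -0.026827552393476468, 'R': array([[-0.02253523, -0.99957065,  0.01872628],
       [-0.99573778,  0.02076532, -0.08986139],
       [ 0.08943395, -0.02067152, -0.99577822]]), 't': array([0.02294811, 0.58565428, 0.96962559])}
side {'fx': 496.7560653035933, 'fy': 496.7560653035933, 'cx': 255.11712675941573, 'cy': 192.8304369307511, 'k1': -0.14697606394430135, 'R': array([[-0.79245042, -0.60989271,  0.00729563],
       [-0.30194891,  0.38188167, -0.87349484],
       [ 0.52995207, -0.69440426, -0.48677873]]), 't': array([0.47010256, 0.2505653 , 0.96068235])}
{'t': 0.1, 'joint_positions': array([-1.45953462e+00,  5.28365801e-01,  1.43376348e+00,  5.45592924e-06,
        1.18138598e+00, -1.78506771e-01]), 'qd': array([ 5.08327608e-04, -2.15622490e-03, -2.91839996e-03,  7.60770729e-04,
       -1.77661750e-04,  1.01223922e-05]), 'tau': array([ 2.80518807e-04, -4.40984344e+01, -1.77150142e+01,  6.35021925e-02,
        5.33564086e-02, -3.92735990e-05]), 'eef_pos': array([ 0.17853397, -0.59828103,  0.22167743]), 'tool_rot': array([-2.51776231e+00,  1.87660044e+00,  2.05577819e-03]), 'force': array([-0.51266834, -0.34002803, -0.2122027 ]), 'ft_torque': array([ 0.01230538, -0.01314972,  0.09032207]), 'gripper_width': 1.0002375611797518}
```

View pics/top0.png

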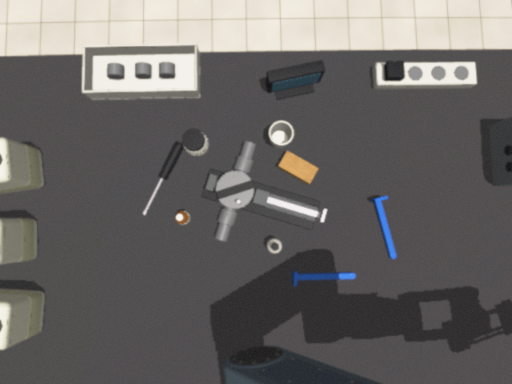

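View pics/side0.png

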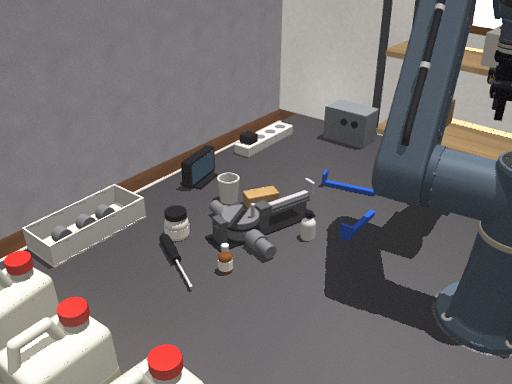

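The top view shows the disc near (236,190), with the peg near (238,201), and the bar head near (324,215). The blue bars on the right are the look-alikes. I'll zoom in on the valve next.

Run:
```python
import cv2
a=cv2.imread("pics/top0.png")[130:260,190:340];cv2.imwrite("pics/t0z.png",cv2.resize(a,None,fx=5.3,fy=4.6*1.152,interpolation=cv2.INTER_CUBIC)[:600])
a=cv2.imread("pics/side0.png")[160:280,190:340];cv2.imwrite("pics/s0z.png",cv2.resize(a,None,fx=5,fy=5,interpolation=cv2.INTER_CUBIC))
```

```text
(no output)
```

View pics/t0z.png

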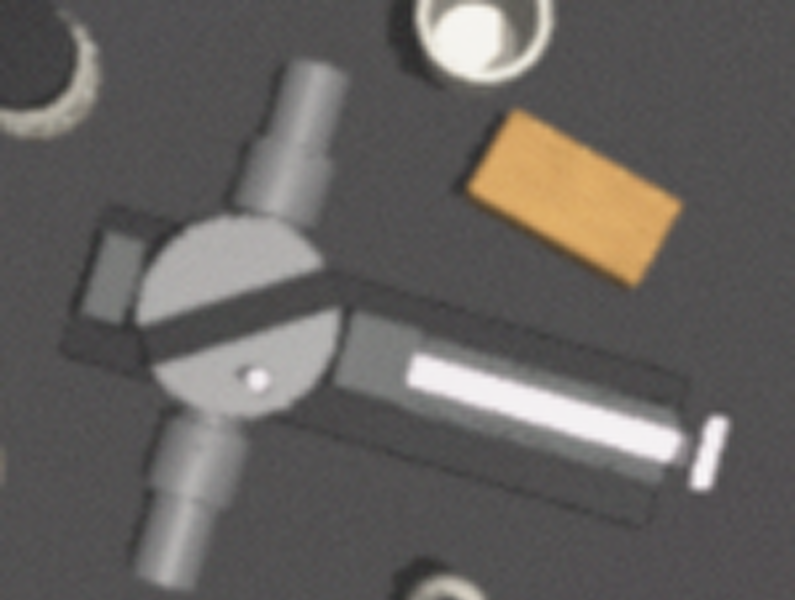

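View pics/s0z.png

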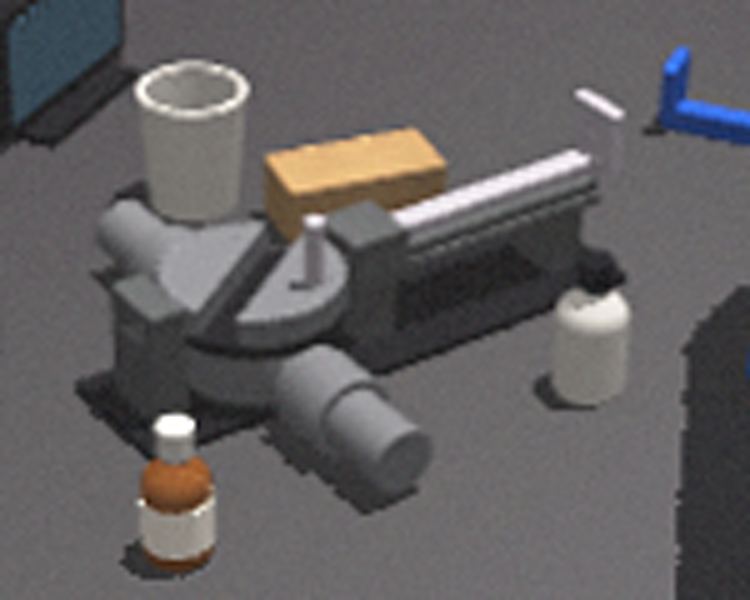

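```bash
cat > h.py <<'E'
import numpy as np,cv2
from cell import arm
def ray(n,uv):
    c=arm.get_calibration(n);K=np.array([[c['fx'],0,c['cx']],[0,c['fy'],c['cy']],[0,0,1]])
    p=cv2.undistortPoints(np.array(uv,float).reshape(-1,1,2),K,np.array([c['k1'],0,0,0,0.]))[:,0]
    d=np.c_[p,np.ones(len(p))]@c['R'];return -c['R'].T@c['t'],d
def onz(n,uv,z):
    o,d=ray(n,uv);z=np.broadcast_to(z,len(d));return o+d*((z-o[2])/d[:,2])[:,None]
def proj(n,X):
    c=arm.get_calibration(n);P=np.atleast_2d(X)@c['R'].T+c['t'];s=P[:,:2]/P[:,2:];r=(s**2).sum(1)[:,None]
    s=s*(1+c['k1']*r);return s*[c['fx'],c['fy']]+[c['cx'],c['cy']]
def tri(u1,u2):
    o1,d1=ray("top",[u1]);o2,d2=ray("side",[u2]);d1=d1[0];d2=d2[0]
    s=np.linalg.lstsq(np.c_[d1,-d2],o2-o1,rcond=None)[0];a=o1+s[0]*d1;b=o2+s[1]*d2
    return (a+b)/2,np.linalg.norm(a-b)
E
python3 - <<'E'
from h import *
np.set_printoptions(precision=4,suppress=True)
a=cv2.imread("pics/top0.png").astype(int);s=cv2.imread("pics/side0.png").astype(int)
m=((a.min(2)>190)).astype(np.uint8)
n,l,st,ce=cv2.connectedComponentsWithStats(m[130:260,190:340])
for i in range(1,n): print(st[i],ce[i]+[190,130])
f=lambda x,y:[190+x/5.3,130+y/5.3]
pts=dict(disc=(f(239,315),.0605),peg=(f(257,379),.0955),head=(f(709,453),.089),barA=(f(409,370),.060),barB=(f(683,447),.060),keep=(f(113,278),.0655),slA=(f(150,343),.0605),slB=(f(330,285),.0605),pipe1=(f(318,75),.03),pipe2=(f(168,570),.03))
P={k:onz("top",[v[0]],v[1])[0] for k,v in pts.items()}
for k in P: print(k,P[k])
g=lambda x,y:[190+x/5,160+y/5]
print("peg tri",tri(f(257,379),g(315,220)),"head tri",tri(f(709,453),g(600,104)))
d=P['disc'];h=P['head']-d;print(np.hypot(*h[:2]),np.degrees(np.arctan2(-h[1],-h[0])))
b=P['barA']-P['barB'];print(np.degrees(np.arctan2(b[1],b[0])))
k=P['keep']-d;print(np.hypot(*k[:2]),np.degrees(np.arctan2(k[1],k[0])))
k=P['peg']-d;print(np.hypot(*k[:2]),np.degrees(np.arctan2(k[1],k[0])))
k=P['slA']-P['slB'];print(np.degrees(np.arctan2(k[1],k[0])))
print(arm.get_state()['tool_rot'],cv2.Rodrigues(arm.get_state()['tool_rot'])[0])
for nm,uv,z in [("additive",(275,243),.075),("additive2",(275,247),.07),("box",f(575,200),.035),("cup",f(483,25),.07),("jar",(196,141),.07),("amber",(182,217),.07)]: print(nm,onz("top",[uv],z)[0]-d)
E
```

```text
[80  0  1  1  1] [270. 130.]
[ 79   0  24  15 181] [279.1602 137.3204]
[ 77  67  51  20 310] [291.9581 206.5194]
[47 70  4  4 14] [238.2857 201.5   ]
[131  79   6  13  43] [323.2326 214.9767]
[ 90 116   1   2   2] [280.  246.5]
[ 87 121   1   1   1] [277. 251.]
disc [0.5796 0.0694 0.0605]
peg [0.5487 0.0607 0.0955]
head [ 0.5127 -0.1346  0.089 ]
barA [ 0.5533 -0.0063  0.06  ]
barB [ 0.5161 -0.1282  0.06  ]
keep [0.5969 0.125  0.0655]
slA [0.5678 0.1094 0.0605]
slB [0.5922 0.0283 0.0605]
pipe1 [0.694  0.0318 0.03  ]
pipe2 [0.4658 0.1051 0.03  ]
peg tri (array([0.5504, 0.0618, 0.0935]), np.float64(0.0037601326187007363)) head tri (array([ 0.5147, -0.1339,  0.0862]), np.float64(0.004630734044313287))
0.2146768996160995 71.84660015695685
73.04555237161584
0.05830585695061881 72.73188646912503
0.03203981515433132 -164.28295318546182
106.75636774233017
[-2.5178  1.8766  0.0021] [[ 0.2857 -0.9583 -0.0002]
 [-0.9583 -0.2857  0.0019]
 [-0.0019 -0.0003 -1.    ]]
additive [-0.1277 -0.0908  0.0145]
additive2 [-0.1372 -0.0908  0.0095]
box [ 0.0525 -0.1555 -0.0255]
cup [ 0.1279 -0.1123  0.0095]
jar [0.1166 0.0904 0.0095]
amber [-0.0628  0.1245  0.0095]
```

Run:
```python
from h import *
a=cv2.imread("pics/top0.png").astype(int)
m=(a.min(2)>150)
yx=np.argwhere(m);yx=yx[(yx[:,1]>262)&(yx[:,1]<320)&(yx[:,0]>190)&(yx[:,0]<222)]
W=onz("top",yx[:,::-1],.06)[:,:2].astype(np.float32)
v=cv2.fitLine(W,cv2.DIST_L2,0,.01,.01).ravel();print(v,np.degrees(np.arctan2(v[1],v[0])))
u=v[:2]*np.sign(v[1])
d=np.array([.5796,.0694]);w=v[2:]-d;print("bar line lateral at disc",np.array([-u[1],u[0]])@w)
yx=np.argwhere(m);yx=yx[(yx[:,1]>318)&(yx[:,1]<330)&(yx[:,0]>205)&(yx[:,0]<224)]
h=onz("top",yx[:,::-1],.089)[:,:2].mean(0);print(h,u@(h-d),np.array([-u[1],u[0]])@(h-d))
# slot dark pixels in disc
yx=np.argwhere(a.mean(2)<95);W=onz("top",yx[:,::-1],.053)[:,:2]
k=np.linalg.norm(W-d,axis=1)<.038;s=cv2.fitLine(W[k].astype(np.float32),cv2.DIST_HUBER,0,.01,.01).ravel();print("slot",s,np.degrees(np.arctan2(s[1],s[0])),k.sum())
```

```text
[ 0.30429044  0.9525793   0.5360111  -0.06508669] 72.284515
bar line lateral at disc 0.0005988695257977053
[ 0.51322897 -0.13340479] -0.21338371328117203 0.001512107739047257
slot [ 0.29156238 -0.9565518   0.58097863  0.06993839] -73.04848 220
```

Call:
jog_arm(angular=[[0,0,5],[0,0,10],[0,0,15],[0,0,20],[0,0,25],[0,0,30],[0,0,34.3],[0,0,34.3],[0,0,34.3],[0,0,34.3]], dp=[[-2,-2,0],[-5,-5.2,0],[-8,-8.4,0],[-11,-11.6,0],[-14,-14.7,0],[-17,-17.9,0],[-20,-21,0],[-23,-24.2,0],[-25,-26.3,0],[-25,-26.3,0]], fingers=[1,1,1,1,1,1,1,1,1,1], force=30)

```text
t: 1.1
eef_pos: [0.3597, -0.2803, 0.2222]
tool_rot: [-1.859, 2.532, 0.005]
force: [-0.9, -1.1, -0.1]
gripper_width: 0.171
```

Call:
jog_arm(angular=[[0,0,0.3],[0,0,0.3],[0,0,0.3],[0,0,0.3],[0,0,0.3],[0,0,0.3],[0,0,0.3],[0,0,0.3],[0,0,0.3],[0,0,0.3]], dp=[[-4,-1,0],[-8,-2,0],[-12,-3,0],[-17,-4,0],[-22,-5,0],[-27,-6,0],[-31,-7,0],[-34.4,-7.5,2],[-34.4,-7.5,5],[-34.4,-7.5,6]], fingers=[1,1,1,1,1,1,1,1,1,1])

```text
t: 2.1
eef_pos: [0.5339, 0.0211, 0.1599]
tool_rot: [1.846, -2.537, -0.005]
force: [-0.9, 0.3, -0.4]
gripper_width: 0.001
```

```bash
cat > look.py <<'E'
import sys
from h import *
n=sys.argv[1]
for c,(x0,y0) in dict(top=(190,130),side=(190,130)).items():
    a=arm.read_camera(c)[:,:,::-1].copy();cv2.imwrite(f"pics/{c}{n}.png",a)
    cv2.imwrite(f"pics/{c}{n}z.png",cv2.resize(a[y0:y0+150,x0:x0+150],None,fx=4,fy=4,interpolation=cv2.INTER_CUBIC))
s=arm.get_state();p=s['eef_pos']-[.5796,.0694,0]
R=cv2.Rodrigues(s['tool_rot'])[0]
print(s['t'],"valve xy mm",1e3*(p[0]*.3043+p[1]*.9526),1e3*(-p[0]*.9526+p[1]*.3043),s['eef_pos'],s['force'],s['gripper_width'],"tool x deg",np.degrees(np.arctan2(R[1,0],R[0,0])),R[:,2])
E
python3 look.py 1
```

```text
2.2 valve xy mm -60.9066634636112 28.547836031376512 [0.5338735  0.02006965 0.16081235] [ 0.21713973  0.4212932  -0.5597437 ] 0.00986315129468203 tool x deg -108.03937894113263 [-4.70644109e-03  4.21088731e-04 -9.99988836e-01]
```

View pics/side1z.png

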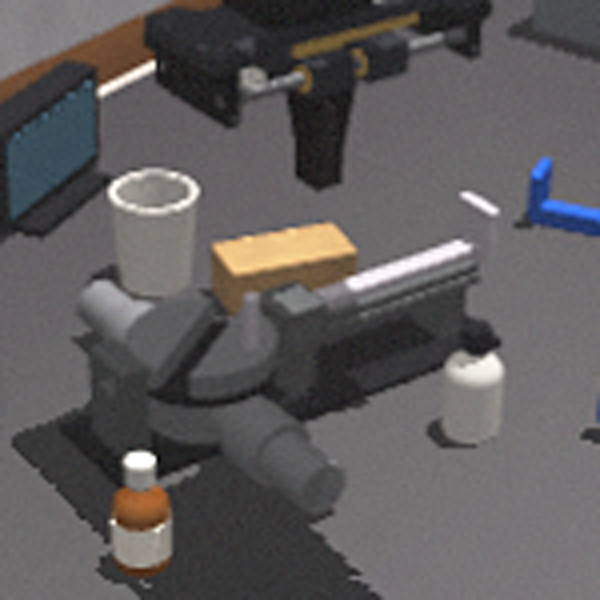

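View pics/top1z.png

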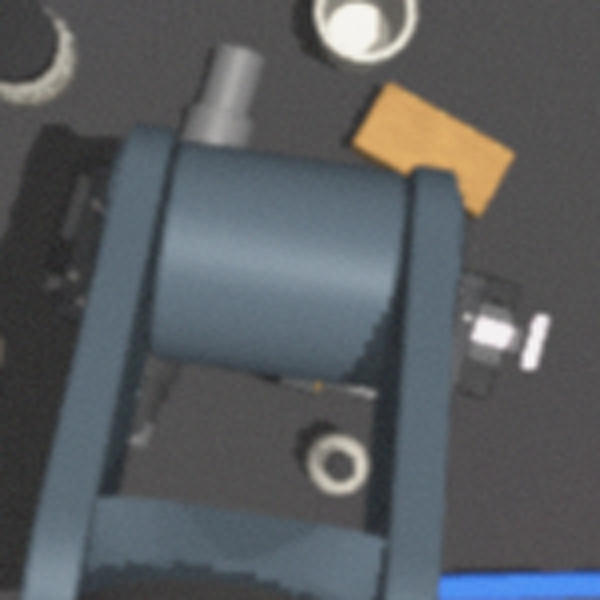

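The side view shows the shut fingers above the guide, behind the peg at about (250,320) in the crop. The arm hides the disc from the top camera. Now I'll lower the hand.

Call:
jog_arm(angular=[[0,0,-0.3],[0,0,-0.3],[0,0,-0.3],[0,0,-0.3],[0,0,-0.3],[0,0,-0.3]], dp=[[0,0.2,2],[0,0.2,4],[0,0.2,6],[0,0.2,7.5],[0,0.2,8.6],[0,0.2,8.6]], fingers=[1,1,1,1,1,1])

```text
t: 2.8
eef_pos: [0.5331, 0.0204, 0.0762]
tool_rot: [1.851, -2.537, -0.001]
force: [-1.2, 0.1, 1.0]
gripper_width: 0.003
```

```bash
python3 look.py 2
```

```text
2.9 valve xy mm -60.308186895091566 28.624245311773127 [0.53398283 0.02066298 0.07725762] [ 0.05878251 -0.51887794 -0.30942212] 0.003012421130455125 tool x deg -107.74713150936857 [ 1.27059181e-03 -2.75859288e-04 -9.99999155e-01]
```

View pics/side2z.png

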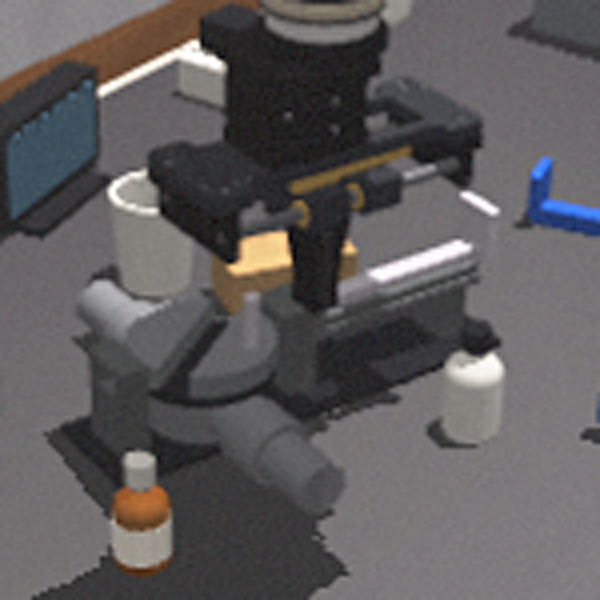

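Call:
jog_arm(angular=[[0,0,0],[0,0,0],[0,0,0],[0,0,0],[0,0,0],[0,0,0]], dp=[[-0.5,0,0.1],[-1,0.1,0.3],[-1.5,0.1,0.4],[-2,0.1,0.4],[-2.3,0.1,0.4],[-2.3,0.1,0.4]], fingers=[1,1,1,1,1,1])

```text
t: 3.5
eef_pos: [0.5396, 0.0442, 0.0726]
tool_rot: [-1.854, 2.536, -0.0]
force: [-0.4, 0.3, 0.2]
gripper_width: 0.005
```

```bash
python3 look.py 3
```

```text
3.6 valve xy mm -36.69760462294644 30.516742842597374 [0.53936449 0.04372927 0.07254347] [-0.54528598 -0.64437533 -0.49756279] 0.0047882581773214415 tool x deg -107.6717867695566 [-5.79890831e-05 -6.37696531e-05 -9.99999996e-01]
```

View pics/side3z.png

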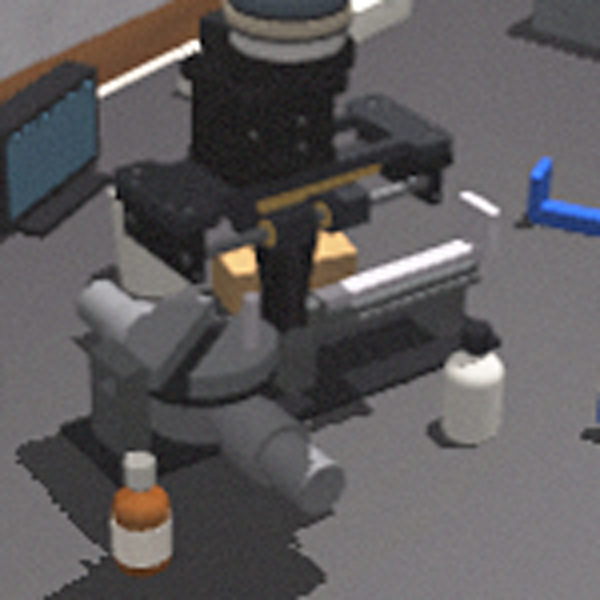

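Call:
jog_arm(angular=[[0,0,0],[0,0,0],[0,0,0]], dp=[[-0.2,0,0],[-0.3,0,0],[-0.3,0,0]], fingers=[1,1,1])

```text
t: 3.9
eef_pos: [0.5403, 0.0465, 0.0726]
tool_rot: [-1.853, 2.537, -0.0]
force: [-0.0, -0.5, 0.3]
gripper_width: 0.002
```

Call:
jog_arm(angular=[[0,0,0],[0,0,0]], dp=[[-0.2,0,0],[-0.2,0,0]], fingers=[1,1])

```text
t: 4.1
eef_pos: [0.541, 0.0485, 0.0726]
tool_rot: [-1.853, 2.537, -0.0]
force: [-0.4, -0.4, 0.0]
gripper_width: 0.007
```

Call:
jog_arm(angular=[[0,0,0],[0,0,0]], dp=[[-0.2,0,0],[-0.2,0,0]], fingers=[1,1])

```text
t: 4.3
eef_pos: [0.5412, 0.05, 0.0725]
tool_rot: [1.854, -2.535, 0.0]
force: [-0.7, -2.3, 0.3]
gripper_width: 0.005
```

Call:
jog_arm(angular=[[0,0,0],[0,0,0]], dp=[[-0.2,0,0],[-0.2,0,0]], fingers=[1,1])

```text
t: 4.5
eef_pos: [0.5407, 0.0518, 0.0724]
tool_rot: [1.852, -2.534, -0.002]
force: [-3.3, -3.6, 1.4]
gripper_width: 0.004
```

Call:
jog_arm(angular=[[0,0,0],[0,0,0]], dp=[[-0.2,0,0],[-0.2,0,0]], fingers=[1,1])

```text
t: 4.7
eef_pos: [0.5402, 0.0538, 0.0723]
tool_rot: [1.851, -2.532, -0.005]
force: [-5.2, -4.4, 2.8]
gripper_width: 0.003
```

```bash
python3 look.py 4
```

```text
4.8 valve xy mm -26.820472246619975 32.83897660860586 [0.54015791 0.05384442 0.07229395] [-5.7913644  -3.2117721   3.04644394] 0.00330603901277392 tool x deg -107.6601669278018 [-5.41273108e-03 -3.30067264e-04 -9.99985297e-01]
```

View pics/side4z.png

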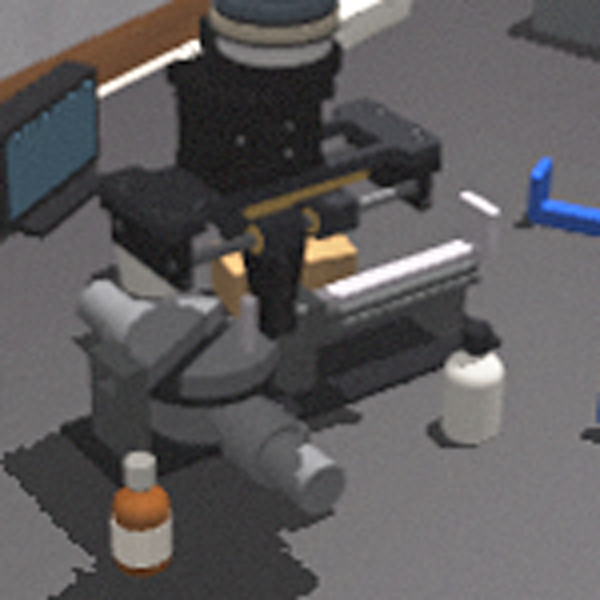

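Call:
jog_arm(angular=[[0,0,0],[0,0,0],[0,0,0],[0,0,0],[0,0,0]], dp=[[-0.2,0.3,0],[-0.4,0.4,0],[-0.6,0.5,0],[-0.8,0.5,0],[-0.8,0.5,0]], fingers=[1,1,1,1,1])

```text
t: 5.3
eef_pos: [0.5391, 0.0635, 0.0723]
tool_rot: [1.853, -2.535, -0.003]
force: [-3.8, -3.8, 1.8]
gripper_width: 0.003
```

```bash
python3 look.py 5
```

```text
5.4 valve xy mm -17.892175526967993 36.281434234640194 [0.53959553 0.06339663 0.07235693] [-4.00026881 -1.45656212  0.7309053 ] 0.006017285894800204 tool x deg -107.68723577521048 [-1.66719701e-03  2.22802491e-04 -9.99998585e-01]
```

View pics/side5z.png

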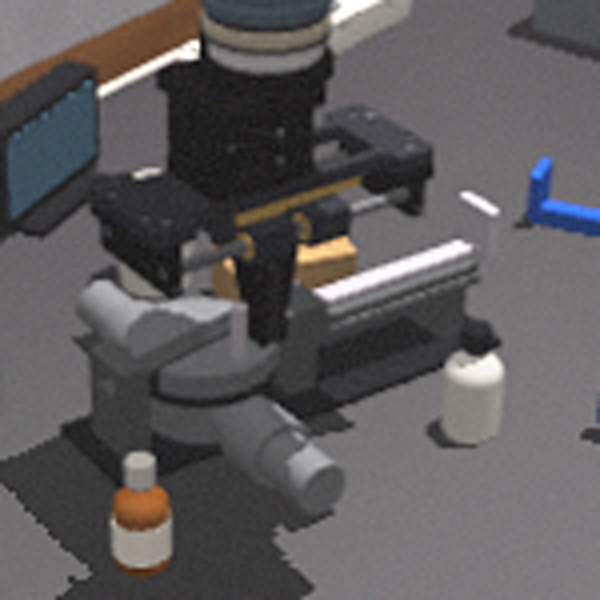

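```bash
cat > peg.py <<'E'
from h import *
import sys
def vf(p):
    p=p-np.array([.5796,.0694,p[2]]);return 1e3*(p[0]*.3043+p[1]*.9526),1e3*(-p[0]*.9526+p[1]*.3043)
for uv in [(190+315/5,160+219/5)]+[tuple(map(float,a.split(','))) for a in sys.argv[1:]]:
    p=onz("side",[uv],.0955)[0];x,y=vf(p);print(uv,x,y,np.arctan2(-x,y))
for a in np.arange(-.1,.7,.1):
    x,y=-.032*np.sin(a),.032*np.cos(a);print(round(a,1),proj("side",[.5796+x*.3043-y*.9526,.0694+x*.9526+y*.3043,.0955])[0])
E
python3 peg.py 249.25,205.8; python3 -c "
import cv2
for n in (3,4,5):
  a=cv2.imread(f'pics/side{n}.png')[190:230,230:270];cv2.imwrite(f'pics/p{n}.png',cv2.resize(a,None,fx=12,fy=12,interpolation=cv2.INTER_NEAREST))"
```

```text
(253.0, 203.8) -13.286823249939797 26.279471358376 0.4681152187245651
(249.25, 205.8) -0.8742894755065554 28.97550418035902 0.03016424795476354
-0.1 [248.4883553  206.82461584]
0.0 [249.67023376 206.4595647 ]
0.1 [250.77147104 206.03711507]
0.2 [251.78080854 205.56197726]
0.3 [252.68810802 205.03940078]
0.4 [253.48445319 204.47510083]
0.5 [254.16223061 203.87518081]
0.6 [254.71518936 203.24605248]
```

View pics/p5.png

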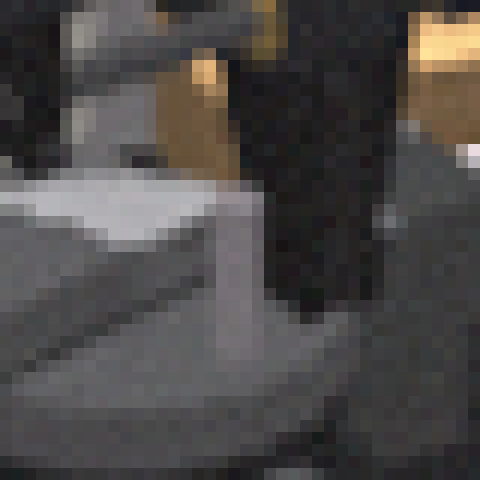

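View pics/p3.png

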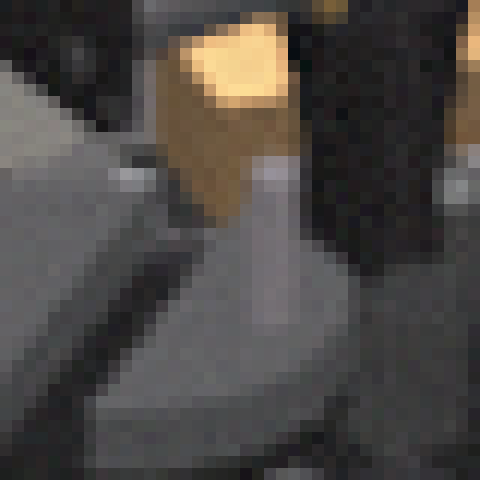

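The peg top has moved from side pixel (253.2,203.8) to about (250.0,206.7), so about 0.2 rad is left.

Call:
jog_arm(angular=[[0,0,0],[0,0,0],[0,0,0],[0,0,0]], dp=[[-0.2,0,0],[-0.4,0,0],[-0.5,0,0],[-0.5,0,0]], fingers=[1,1,1,1])

```text
t: 5.8
eef_pos: [0.5419, 0.0682, 0.0725]
tool_rot: [-1.853, 2.537, 0.0]
force: [-3.1, -2.2, 0.2]
gripper_width: 0.006
```

```bash
python3 look.py 6;  python3 -c "
import cv2
for n in (6,):
  a=cv2.imread(f'pics/side{n}.png')[180:230,220:270];cv2.imwrite(f'pics/p{n}.png',cv2.resize(a,None,fx=12,fy=12,interpolation=cv2.INTER_NEAREST))"
```

```text
5.9 valve xy mm -12.672452905435623 35.280692155411344 [0.54213708 0.0680642  0.07253549] [-3.34658964 -1.33543887  1.20621516] 0.007571938191890612 tool x deg -107.6999371922551 [ 5.12137936e-04  1.80503472e-04 -9.99999853e-01]
```

View pics/p6.png

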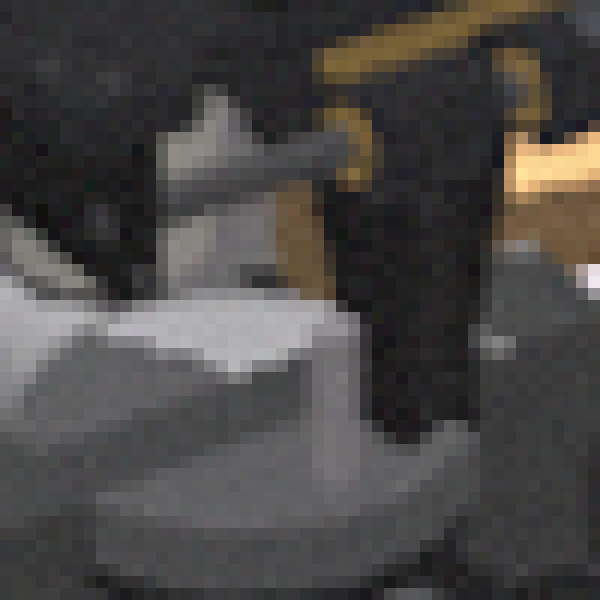

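The peg column is now 248.1 in the side view, which puts the disc close to 0. I'll back off and move behind the bar head.

Call:
jog_arm(angular=[[0,0,0],[0,0,0],[0,0,0],[0,0,0],[0,0,0],[0,0,0],[0,0,0],[0,0,0],[0,0,0],[0,0,0]], dp=[[0.5,0,0],[1.5,0,-0.5],[2.5,0,-3],[5,-0.5,-6],[9,-1.5,-6],[13,-2.5,-6],[17,-3.5,-6],[20,-3.5,-6],[23.2,-3.5,-6],[23.2,-3.5,-6]], fingers=[1,1,1,1,1,1,1,1,1,1])

```text
t: 6.9
eef_pos: [0.5052, -0.1684, 0.1333]
tool_rot: [-1.846, 2.541, -0.007]
force: [0.2, -0.0, 0.3]
gripper_width: 0.005
```

```bash
python3 look.py 7
```

```text
7.0 valve xy mm -245.87168764747088 -0.29572468137115115 [ 0.50506633 -0.16489676  0.13304158] [0.10180893 0.2821625  0.01979316] 0.006340869532481228 tool x deg -107.85310901015924 [ 1.94610551e-03 -3.46177587e-04 -9.99998046e-01]
```

View pics/top7z.png

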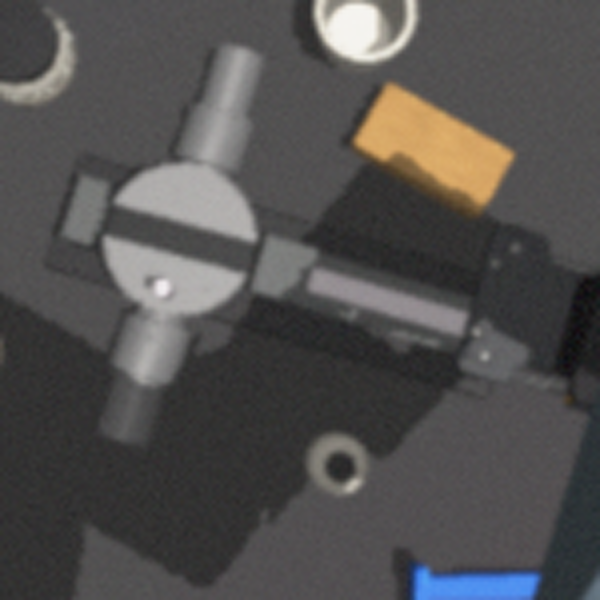

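View pics/side7z.png

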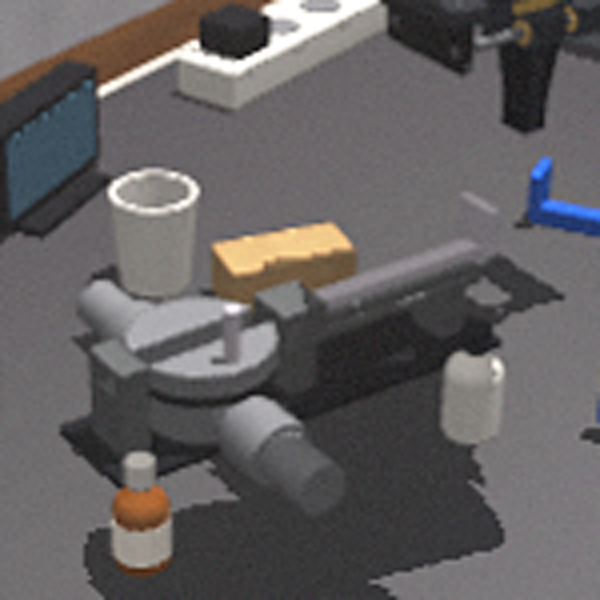

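Both views show the slot lined up with the bar by eye; I'll measure it.

Run:
```python
from h import *
a=cv2.imread("pics/top7.png").astype(int);d=np.array([.5796,.0694])
yx=np.argwhere(a.mean(2)<95);W=onz("top",yx[:,::-1],.053)[:,:2]
k=np.linalg.norm(W-d,axis=1)<.036;s=cv2.fitLine(W[k].astype(np.float32),cv2.DIST_HUBER,0,.01,.01).ravel();print("slot",s,np.degrees(np.arctan2(s[1],s[0])),k.sum())
p=onz("top",[(190+162/4,130+287/4)],.0955)[0][:2]-d;print(np.degrees(np.arctan2(p[1],p[0]))%360-90,np.hypot(*p))
b=[onz("top",[(190+x/4,130+y/4)],.06)[0] for x,y in((310,279),(467,323))];b=b[0]-b[1];print(np.degrees(np.arctan2(b[1],b[0])))
```

```text
slot [0.28647986 0.95808625 0.5802827  0.06950569] 73.35267 202
72.95151940707902 0.032447097131986985
73.08748013311528
```

The slot is about 0.01–0.02 rad off the bar line, inside the tolerance. I'll lower the hand behind the head.

Call:
jog_arm(angular=[[0,0,0],[0,0,0],[0,0,0],[0,0,0],[0,0,0],[0,0,0]], dp=[[0,0,2],[0,0,4],[0,0,6],[0,0,7],[0,0,7.2],[0,0,7.2]], fingers=[1,1,1,1,1,1])

```text
t: 7.6
eef_pos: [0.5051, -0.1632, 0.0607]
tool_rot: [-1.854, 2.536, -0.0]
force: [-0.4, 0.1, 0.6]
gripper_width: 0.006
```

```bash
python3 look.py 8; python3 -c "
import cv2
a=cv2.imread('pics/side8.png')[130:230,250:350];cv2.imwrite('pics/s8z.png',cv2.resize(a,None,fx=6,fy=6,interpolation=cv2.INTER_CUBIC))"
```

```text
7.7 valve xy mm -244.65461209857696 -0.3185188307577441 [ 0.50545838 -0.16374436  0.06133615] [ 1.05055225 -0.04288649 -0.00601749] 0.002218882306463788 tool x deg -107.67265072434516 [ 1.58792708e-03 -7.98069596e-04 -9.99998421e-01]
```

View pics/s8z.png

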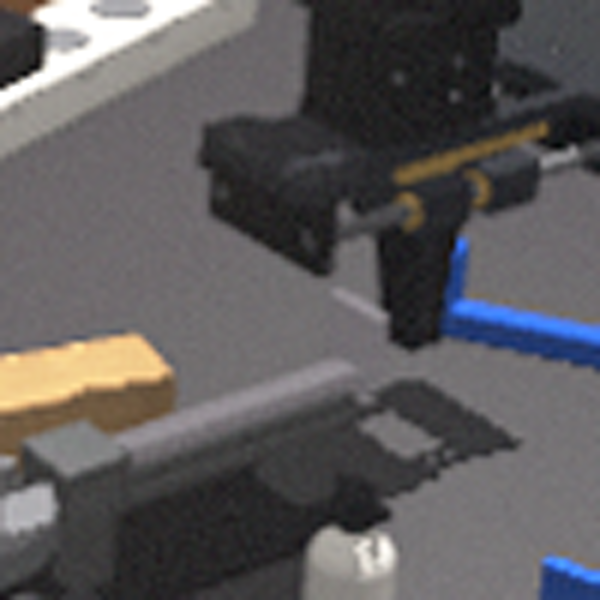

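The finger stands behind the head plate with a clear gap, so I'll push in stages.

Call:
jog_arm(angular=[[0,0,0],[0,0,0],[0,0,0],[0,0,0],[0,0,0],[0,0,0],[0,0,0],[0,0,0],[0,0,0],[0,0,0]], dp=[[-0.5,0,0],[-1,0,0],[-1.4,0,0],[-1.8,0,0],[-2.1,0,0],[-2.4,0,0],[-2.8,0,0],[-3.2,0,0],[-3.6,0,0],[-4,0,0]], fingers=[1,1,1,1,1,1,1,1,1,1])

```text
t: 8.7
eef_pos: [0.5171, -0.1255, 0.0607]
tool_rot: [-1.853, 2.537, -0.001]
force: [-0.9, -3.4, 3.2]
gripper_width: 0.007
```

Call:
jog_arm(angular=[[0,0,0],[0,0,0],[0,0,0],[0,0,0],[0,0,0],[0,0,0],[0,0,0],[0,0,0]], dp=[[-0.4,0,0],[-0.8,0,0],[-1.2,0,0],[-1.6,0,0],[-2,0,0],[-2.4,0,0],[-2.8,0,0],[-2.8,0,0]], fingers=[1,1,1,1,1,1,1,1])

```text
t: 9.5
eef_pos: [0.5256, -0.0982, 0.0605]
tool_rot: [-1.853, 2.536, 0.001]
force: [-0.0, -1.7, 2.2]
gripper_width: 0.004
```

```bash
python3 look.py 9
```

```text
9.6 valve xy mm -176.17736984927166 0.7622940742503248 [ 0.52526552 -0.09818701  0.06023149] [ 0.85389311 -1.09171351  0.30765739] 0.003116311165809488 tool x deg -107.70883024804384 [-4.02056535e-04  1.03624235e-03 -9.99999382e-01]
```

View pics/side9z.png

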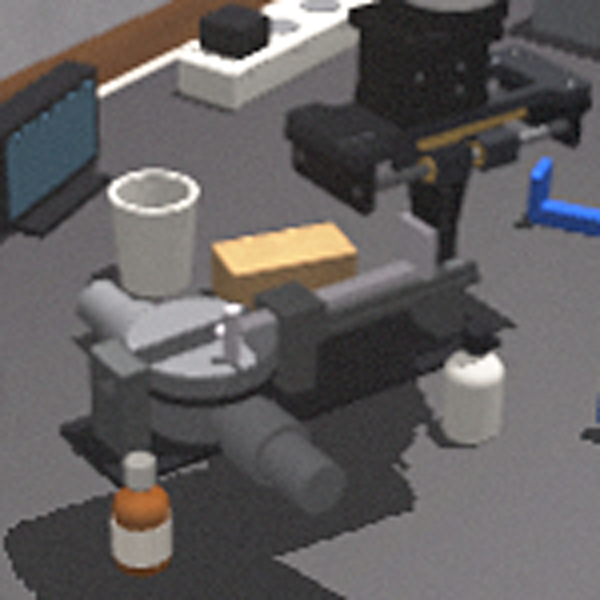

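View pics/top9z.png

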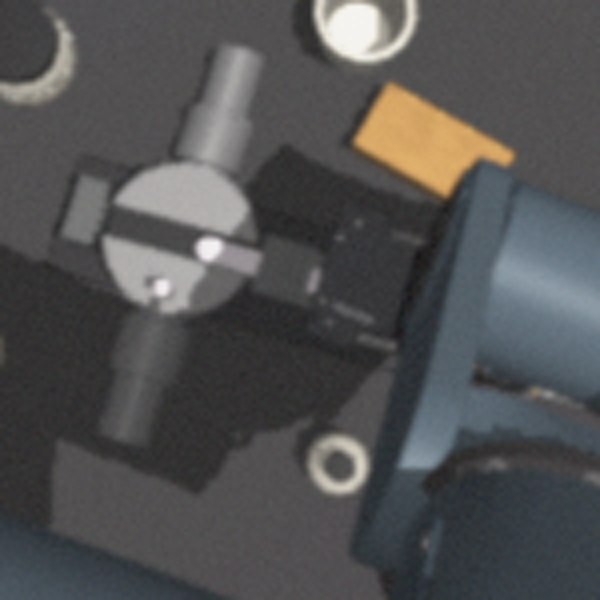

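The nose is in the slot (top view crop at about (210,248)), and the push force is only a few N. I'll carry on.

Call:
jog_arm(angular=[[0,0,0],[0,0,0],[0,0,0],[0,0,0],[0,0,0],[0,0,0],[0,0,0],[0,0,0],[0,0,0],[0,0,0]], dp=[[-0.4,0,0],[-0.8,0,0],[-1.2,0,0],[-1.6,0,0],[-2,0,0],[-2.4,0,0],[-2.8,0,0],[-3.2,0,0],[-3.6,0,0],[-4,0,0]], fingers=[1,1,1,1,1,1,1,1,1,1])

```text
t: 10.6
eef_pos: [0.5377, -0.0605, 0.0606]
tool_rot: [-1.853, 2.537, -0.0]
force: [-1.5, -1.5, 0.5]
gripper_width: 0.006
```

Call:
jog_arm(angular=[[0,0,0],[0,0,0],[0,0,0],[0,0,0],[0,0,0],[0,0,0],[0,0,0],[0,0,0],[0,0,0],[0,0,0]], dp=[[-0.4,0,0],[-0.8,0,0],[-1.2,0,0],[-1.6,0,0],[-2,0,0],[-2.3,0,0],[-2.6,0,0],[-2.9,0,0],[-3.2,0,0],[-3.3,0,0]], fingers=[1,1,1,1,1,1,1,1,1,1])

```text
t: 11.6
eef_pos: [0.5476, -0.0289, 0.0605]
tool_rot: [1.854, -2.536, -0.0]
force: [-0.2, -1.6, -0.7]
gripper_width: 0.011
```

```bash
python3 look.py 10
```

```text
11.7 valve xy mm -103.45938179658494 0.5102662524228939 [ 0.54763268 -0.02899568  0.06053231] [-0.6166563   0.37175127 -0.18861005] 0.0026626924717937216 tool x deg -107.69617741592774 [ 4.17804558e-05  3.81104262e-04 -9.99999927e-01]
```

View pics/side10z.png

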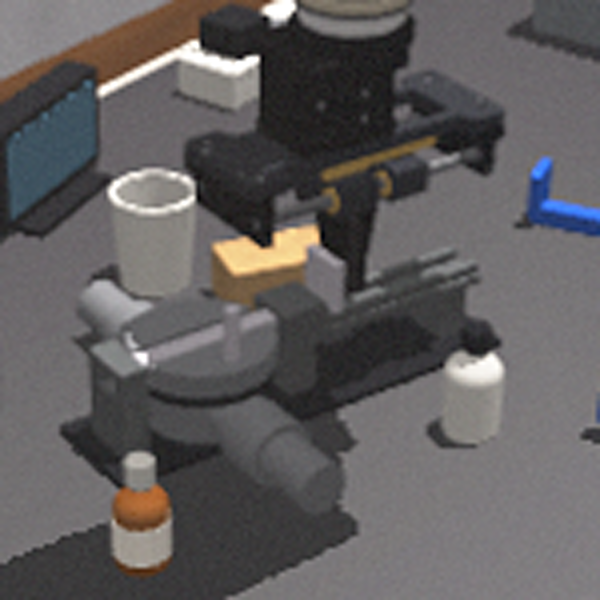

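There is still a small gap between the head and the guide. I'll creep forward until it stops.

Call:
jog_arm(angular=[[0,0,0],[0,0,0],[0,0,0]], dp=[[-0.2,0,0],[-0.4,0,0],[-0.4,0,0]], fingers=[1,1,1])

```text
t: 12.0
eef_pos: [0.5489, -0.0253, 0.0606]
tool_rot: [-1.853, 2.537, 0.0]
force: [-0.1, -0.6, -0.8]
gripper_width: 0.005
```

Call:
jog_arm(angular=[[0,0,0],[0,0,0],[0,0,0]], dp=[[-0.2,0,0],[-0.4,0,0],[-0.4,0,0]], fingers=[1,1,1])

```text
t: 12.3
eef_pos: [0.5495, -0.0235, 0.0606]
tool_rot: [1.854, -2.533, 0.003]
force: [-2.6, -7.8, -0.3]
gripper_width: 0.006
```

Call:
jog_arm(angular=[[0,0,0],[0,0,0],[0,0,0]], dp=[[-0.2,0,0],[-0.3,0,0],[-0.3,0,0]], fingers=[1,1,1])

```text
t: 12.6
eef_pos: [0.5496, -0.0233, 0.0606]
tool_rot: [1.854, -2.528, 0.005]
force: [-5.0, -16.9, 1.9]
gripper_width: 0.006
```

```bash
python3 look.py 11
```

```text
12.7 valve xy mm -97.4293395650627 0.4234878080020231 [ 0.5495502  -0.02327813  0.06055773] [ -5.69108749 -17.37308683   1.68840552] 0.004720113035191991 tool x deg -107.51952115751091 [-0.00336165 -0.00633145 -0.99997431]
```

View pics/side11z.png

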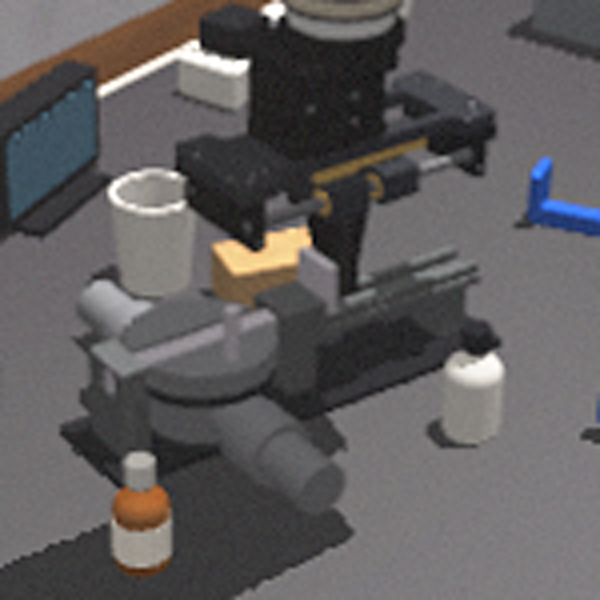

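The bar has stopped hard: 18 N, and the tip no longer moves. The head is against the guide. I'll retract straight back, then up.

Call:
jog_arm(angular=[[0,0,0],[0,0,0],[0,0,0],[0,0,0],[0,0,0],[0,0,0],[0,0,0],[0,0,0],[0,0,0],[0,0,0]], dp=[[0.6,0,0],[1.5,0,0],[3,0,0],[5,0,-1],[8,0,-4],[11,0,-8],[15,0,-10],[19,0,-10],[23,0,-10],[23,0,-10]], fingers=[1,1,1,1,1,1,1,1,1,1])

```text
t: 13.7
eef_pos: [0.4804, -0.2433, 0.1612]
tool_rot: [-1.846, 2.542, -0.006]
force: [-0.3, 0.7, 0.5]
gripper_width: 0.003
```

```bash
python3 look.py 12
```

```text
13.8 valve xy mm -323.7513051989584 0.7890015408191647 [ 0.48033537 -0.23875146  0.16047503] [ 0.56474703 -0.8190508   0.4324168 ] 0.008010416503223726 tool x deg -107.85264127633472 [-5.07576931e-05  8.54939447e-04 -9.99999633e-01]
```

View pics/side12z.png

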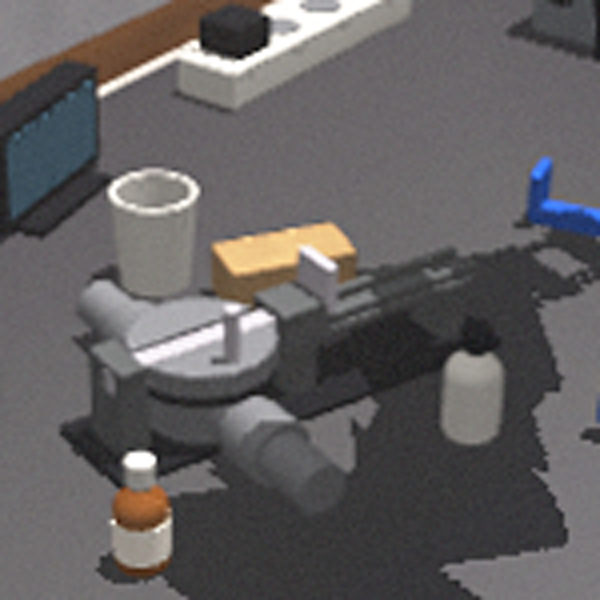

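View pics/top12z.png

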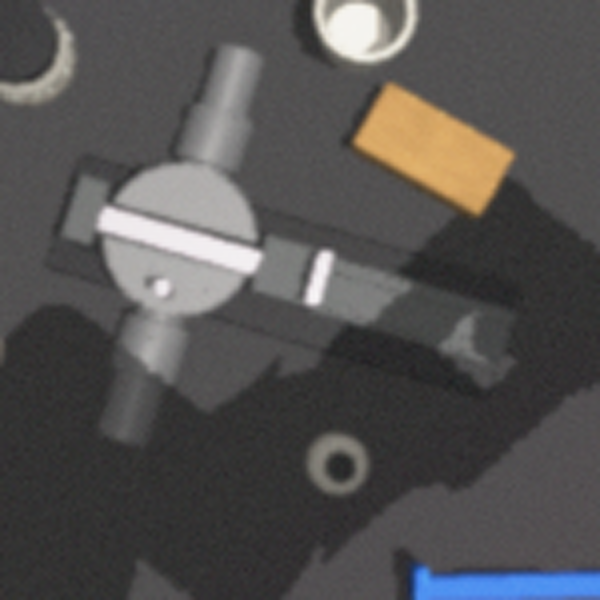

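The head sits against the guide, the bar lies through the disc into the keeper, and the neighbours haven't moved. One numeric check, then I'll hand in.

Run:
```python
from h import *
p=onz("top",[(190+319.5/4,130+277.5/4)],.089)[0][:2]-[.5796,.0694];print("plate mid x mm",1e3*(p@[.3043,.9526]),"expected home -85")
p=onz("top",[(190+162/4,130+287/4)],.0955)[0][:2]-[.5796,.0694];print("disc a",np.arctan2(p[1],p[0])%(2*np.pi)-np.pi/2-np.radians(72.3))
print(arm.get_state()['force'],np.abs(arm.get_state()['qd']).max());print(arm.finish_job())
```

```text
plate mid x mm -85.21940006687275 expected home -85
disc a 0.011371158794170055
[ 0.56474703 -0.8190508   0.4324168 ] 0.04501863882966777
the job is handed in; nothing more can be done
None
```

I turned the disc from about 0.6 rad into line by pushing the peg, then pushed the bar through the slot until its head stopped hard against the guide. I then backed the hand straight off and up, and handed the job in at about 13.8 s. No verdict was reported.

**Last checks:**
- **Bar:** the middle of the head plate measured x -85.2 mm in the top view, where fully home is -85 mm. At the stop the push reached about 18 N and the tip no longer advanced.
- **Disc:** about 0.01 rad out of line.
- **Hand:** about 23 cm behind the head and about 10 cm higher, with wrist force readings under 1 N, as in earlier free-air readings. The joints still read about 0.045 rad/s from settling when I handed in.
- **Bystanders:** by eye, the cup, box, white bottle and amber bottle had not moved. I did not look at the jar fully or at the screwdriver again, but the hand never came near them.

**Disagreement:** the side camera's calibration was off by about 1.7 px at the peg, roughly 3–5 mm. I used it only for relative motion and took the final figures from the top camera.

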